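Unload the queued sample tubes into a sample rack, in order

ROBOT

A 6-joint arm with a two-finger parallel gripper is mounted at the origin on the work surface. World frame = base frame: x ahead of the robot, y to its left, z up, the work surface at z = 0. Lengths are in m, angles in rad, forces in N, time in s.
With the tool pointing down it reaches from about 0.25 to 0.775 m from the base axis. Payload 4 kg.
Tool frame: the origin (TCP) lies midway between the tips of the shut fingers; the grasp point (between the pads) lies 19 mm behind it; y points along the fingers, x is the direction in which the jaws open and shut, and the axes are right-handed (so a half turn about y gives the same grasp; the last joint's range is limited). The gripper opens to 94 mm and grips with 3 to 60 N. Pads are 16 mm wide; open, the fingers measure 119 mm over their backs; the gripper's body (75 mm by 177 mm) begins 78 mm behind the grasp point.
Start: joints at [1.157, 0.087, 1.371, -0, 1.684, -0.103], TCP at [0.168, 0.524, 0.206] pointing down, gripper open.
Joint ranges: [-3.1, 3.1], [-0.76, 2.03], [0.27, 2.55], [-1.08, 4.22], [0.17, 2.65], [-2.57, 2.57]. Speed limits (rad/s): [2.79, 2.79, 3.14, 3.14, 3.14, 3.14].

INTERFACE

Orientations are given as [roll, pitch, yaw] about the fixed x, y, z axes, in that order (R = Rz(yaw) Ry(pitch) Rx(roll)).
In Python, from bench import robot, snapshot, camera_info, ticket gives the robot as it stands.
- The arm moves only by the shell command python3 -m creep 'ROWS'. ROWS is JSON, a list of rows, each an object with "slide": the shift along the tool's x, y, z in mm, a list of three; "roll": the turn about the tool's y in degrees; "grip": the closure, from 0 (fully open) to 1 (shut). In form: [{"slide": [x, y, z], "roll": roll, "grip": grip}, ...]. A call has 1 to 20 rows; each row is the pose to reach, as a shift and turn from the pose commanded when the call began, along the tool's axes at that moment; what a row does not reach only later rows make up. A row lasts 1/12 s, in which the tool goes at most 41.7 mm and 7.16 degrees, less where a joint would pass 70% of its speed; a pose out of reach is approached as far as the arm can. A call with a gripper value outside its range is refused whole. The fingers move at their own pace and stop on an object; the grip force is fixed at half the most. Time passes only in rows, so rows that repeat a pose let the fingers close. It gives the time, the measured TCP pose, the force and the opening at its end, in the units of the state.
- robot.get_obs(): the state, without advancing time (a new reading comes with each control period).
- snapshot(name): name is "scene" or "top"; returns the picture (480x640x3 uint8, red, green, blue); there is no depth.
- camera_info(name): a dict with "fx", "fy", "cx", "cy" (pixels), "cam_to_world" (4x4, takes a point from camera to world coordinates). Camera axes: x right, y down, z forward; pixel columns grow to the right and rows downward; lengths in m; the calibration is good to about 2 mm. A picture is of the moment at which its call begins. camera_info takes no time and is no camera call.
- ticket.close_job(): hands the job in, once; it reports no verdict.
The state is a dict: "time": time; "joint_positions": joint angles; "qvel": joint speeds; "joint_torque": joint torques, N m; "tool_pos": TCP position; "ee_rot": TCP orientation; "wrist_force": force on the tool from outside, world axes, zero at the start; "wrist_torque": the same for the moment, N m; "width": finger opening in m.
Only numpy, scipy, OpenCV 4.12 (cv2) and the standard library are available. Lean on these libraries where they do the work, as an engineer would, in place of code of your own. Each camera call takes 0.05 s, during which the arm holds its last target.

TASK

Take the four capped sample tubes out of the pucks queued in the track lane and put them into the five-place sample rack in the same order: the tube at the lane's stop block goes into the pocket next to the rack's grip, the next tube into the next pocket, and so on, leaving only the pocket farthest from the grip empty. Keep every tube upright and set it down fully home in its pocket without dropping it, then let go of everything.

Things in the scene. Friction and masses are not known exactly. Their poses are not given: they have to be found in the camera images.
- tube_a_mid (a point): Middle (on the axis, half-way up) of a loose upright sample tube, 100 mm tall overall, with a wide plain round stopper 19 mm in diameter and 22 mm tall with a small dark well in its top. Dark grey cap, whitish body 16 mm in diameter, tapered foot; about 20 g. Top 50 mm above this point, foot 50 mm below it; z points up the tube. Grip it from above by the cap.
- tube_b_mid (a point): Middle (on the axis, half-way up) of a loose upright sample tube, 78 mm tall overall, with a broad low flat cap 21 mm in diameter and 14 mm tall; the shortest of the four. Dark grey cap, whitish body 16 mm in diameter, tapered foot; about 20 g. Top 39 mm above this point, foot 39 mm below it; z points up the tube. Grip it from above by the cap.
- tube_c_mid (a point): Middle (on the axis, half-way up) of a loose upright sample tube, 94 mm tall overall, with a slim cap hardly wider than the tube, 16.4 mm in diameter and 18 mm tall. Dark grey cap, whitish body 16 mm in diameter, tapered foot; about 20 g. Top 47 mm above this point, foot 47 mm below it; z points up the tube. Grip it from above by the cap.
- tube_d_mid (a point): Middle (on the axis, half-way up) of a loose upright sample tube, 96 mm tall overall, with a stepped cap: a collar 20 mm in diameter and 16 mm tall (grip this), on it a stub 10 mm in diameter and 10 mm tall. Dark grey cap, whitish body 16 mm in diameter, tapered foot; about 20 g. Top 48 mm above this point, foot 48 mm below it; z points up the tube. Grip it from above by the cap.
- puck_a: The puck in which tube a stands at the start: fixed light grey disc 40 mm in diameter, 28 mm tall, with an open bore 19 mm wide down to a floor 5 mm above its underside. Origin: centre of its underside, z up. The four pucks look alike; their order changes.
- puck_b: The puck in which tube b stands at the start: fixed light grey disc 40 mm in diameter, 28 mm tall, with an open bore 19 mm wide down to a floor 5 mm above its underside. Origin: centre of its underside, z up. The four pucks look alike; their order changes.
- puck_c: The puck in which tube c stands at the start: fixed light grey disc 40 mm in diameter, 28 mm tall, with an open bore 19 mm wide down to a floor 5 mm above its underside. Origin: centre of its underside, z up. The four pucks look alike; their order changes.
- puck_d: The puck in which tube d stands at the start: fixed light grey disc 40 mm in diameter, 28 mm tall, with an open bore 19 mm wide down to a floor 5 mm above its underside. Origin: centre of its underside, z up. The four pucks look alike; their order changes.
- lane: Fixed straight aluminium track lane, 200 mm long (its x), 60 mm wide, side rails 20 mm tall. Origin: centre of its underside; z up. The black stop block (42 mm tall) is at its +x end; the -x end is open. Pucks queue along x, centres at x = +66, +22, -22, -66 mm, standing 4 mm up on its bed, so tube feet start 9 mm above the bench.
- rack: Fixed light blue-grey sample rack, 196 mm long (its x), 40 mm wide, 38 mm tall, with five square pockets in one row along x. Origin: centre of its underside; z up. Its upright grip (46 mm tall, out to 131 mm) is at the +x end. Pocket centres at x = +76, +38, 0, -38, -76 mm, y = 0; each is 19 mm square with a mouth that flares to 32 mm at the top, its floor 6 mm above the underside.
There are look-alikes about, which are no part of the job. Leave any green look-alike of the puck_c alone.

How it is judged:
At the end, for the whole second after the job is handed in: Counted from the grip, each tube stands in the pocket its puck has counted from the stop block: middle within 12 mm of the pocket centre along and across the rack, foot within 5 mm of the pocket floor, leaning less than 0.2 rad, at rest, not touched by the fingers ((x of puck_a in the frame of lane below 0.051 m or x of puck_a in the frame of lane above 0.081 m or x of tube_a_mid in the frame of rack between 0.064 and 0.088 m) and (x of puck_a in the frame of lane below 0.007 m or x of puck_a in the frame of lane above 0.037 m or x of tube_a_mid in the frame of rack between 0.026 and 0.05 m) and (x of puck_a in the frame of lane below -0.037 m or x of puck_a in the frame of lane above -0.007 m or x of tube_a_mid in the frame of rack between -0.012 and 0.012 m) and (x of puck_a in the frame of lane below -0.081 m or x of puck_a in the frame of lane above -0.051 m or x of tube_a_mid in the frame of rack between -0.05 and -0.026 m) and y of tube_a_mid in the frame of rack between -0.012 and 0.012 m and z of tube_a_mid in the frame of rack between 0.051 and 0.061 m and angle between each of tube_a_mid, tube_b_mid, tube_c_mid, tube_d_mid's own z axis and vertical below 0.2 rad and linear speed of each of tube_a, tube_b, tube_c, tube_d below 0.02 m/s and contact force between each of tube_a, tube_b, tube_c, tube_d and the fingers below 0.05 N and (x of puck_b in the frame of lane below 0.051 m or x of puck_b in the frame of lane above 0.081 m or x of tube_b_mid in the frame of rack between 0.064 and 0.088 m) and (x of puck_b in the frame of lane below 0.007 m or x of puck_b in the frame of lane above 0.037 m or x of tube_b_mid in the frame of rack between 0.026 and 0.05 m) and (x of puck_b in the frame of lane below -0.037 m or x of puck_b in the frame of lane above -0.007 m or x of tube_b_mid in the frame of rack between -0.012 and 0.012 m) and (x of puck_b in the frame of lane below -0.081 m or x of puck_b in the frame of lane above -0.051 m or x of tube_b_mid in the frame of rack between -0.05 and -0.026 m) and y of tube_b_mid in the frame of rack between -0.012 and 0.012 m and z of tube_b_mid in the frame of rack between 0.04 and 0.05 m and (x of puck_c in the frame of lane below 0.051 m or x of puck_c in the frame of lane above 0.081 m or x of tube_c_mid in the frame of rack between 0.064 and 0.088 m) and (x of puck_c in the frame of lane below 0.007 m or x of puck_c in the frame of lane above 0.037 m or x of tube_c_mid in the frame of rack between 0.026 and 0.05 m) and (x of puck_c in the frame of lane below -0.037 m or x of puck_c in the frame of lane above -0.007 m or x of tube_c_mid in the frame of rack between -0.012 and 0.012 m) and (x of puck_c in the frame of lane below -0.081 m or x of puck_c in the frame of lane above -0.051 m or x of tube_c_mid in the frame of rack between -0.05 and -0.026 m) and y of tube_c_mid in the frame of rack between -0.012 and 0.012 m and z of tube_c_mid in the frame of rack between 0.048 and 0.058 m and (x of puck_d in the frame of lane below 0.051 m or x of puck_d in the frame of lane above 0.081 m or x of tube_d_mid in the frame of rack between 0.064 and 0.088 m) and (x of puck_d in the frame of lane below 0.007 m or x of puck_d in the frame of lane above 0.037 m or x of tube_d_mid in the frame of rack between 0.026 and 0.05 m) and (x of puck_d in the frame of lane below -0.037 m or x of puck_d in the frame of lane above -0.007 m or x of tube_d_mid in the frame of rack between -0.012 and 0.012 m) and (x of puck_d in the frame of lane below -0.081 m or x of puck_d in the frame of lane above -0.051 m or x of tube_d_mid in the frame of rack between -0.05 and -0.026 m) and y of tube_d_mid in the frame of rack between -0.012 and 0.012 m and z of tube_d_mid in the frame of rack between 0.049 and 0.059 m).
It fails at once if a tube tipped over (more than about 35 degrees from upright) (angle between any of tube_a_mid, tube_b_mid, tube_c_mid, tube_d_mid's own z axis and vertical above 0.6 rad).
It fails at once if a tube dropped or thrown: moving faster than 0.7 m/s while touching nothing ((contact force between tube_a and anything else below 0.001 N and linear speed of tube_a above 0.7 m/s) or (contact force between tube_b and anything else below 0.001 N and linear speed of tube_b above 0.7 m/s) or (contact force between tube_c and anything else below 0.001 N and linear speed of tube_c above 0.7 m/s) or (contact force between tube_d and anything else below 0.001 N and linear speed of tube_d above 0.7 m/s)).
It also fails if it takes over 106 s, if anything falls off the work surface, if the arm or the gripper's body presses on something with over 40 N, if the wrist force passes 120 N, or if a joint passes its speed limit or range.

## Working session

There is one attempt and no reset: what is moved stays moved. The work goes in short steps, Python scripts to look and compute and a shell command to move; the robot and the scene stay as the last step left them, time stands still between calls to the robot, and variables do not carry over. Pictures are saved under pics/ and viewed, and the job is handed in when it is done.

```bash
ls; mkdir -p pics
python3 - <<'E'
from bench import robot, snapshot, camera_info
import cv2,json
o=robot.get_obs()
print({k:o[k] for k in('time','tool_pos','ee_rot','width')})
for n in('scene','top'):
    cv2.imwrite(f'pics/{n}0.png',snapshot(n)[:,:,::-1]); c=camera_info(n); print(n,c)
E
```

```text
pics
{'time': 0.0, 'tool_pos': array([0.16800158, 0.52314799, 0.20432296]), 'ee_rot': array([-1.57059859,  0.00213964,  1.25999216]), 'width': 0.09467794834362628}
scene {'fx': 439.7512306857348, 'fy': 439.7512306857348, 'cx': 324.4940629449595, 'cy': 241.87636348680056, 'cam_to_world': array([[ 0.72224032,  0.47780071, -0.50007539,  0.93443569],
       [ 0.69164009, -0.49715404,  0.52390061, -0.43951499],
       [ 0.00170558, -0.72425433, -0.68953082,  0.58963981],
       [ 0.        ,  0.        ,  0.        ,  1.        ]])}
top {'fx': 537.0437571896096, 'fy': 537.0437571896096, 'cx': 323.77376033522006, 'cy': 243.67248181087882, 'cam_to_world': array([[-0.02179583, -0.98408852,  0.17633699,  0.38590604],
       [-0.99959532,  0.02467541,  0.01415344, -0.06310835],
       [-0.01827943, -0.17595714, -0.9842281 ,  0.91539522],
       [ 0.        ,  0.        ,  0.        ,  1.        ]])}
```

View pics/scene0.png

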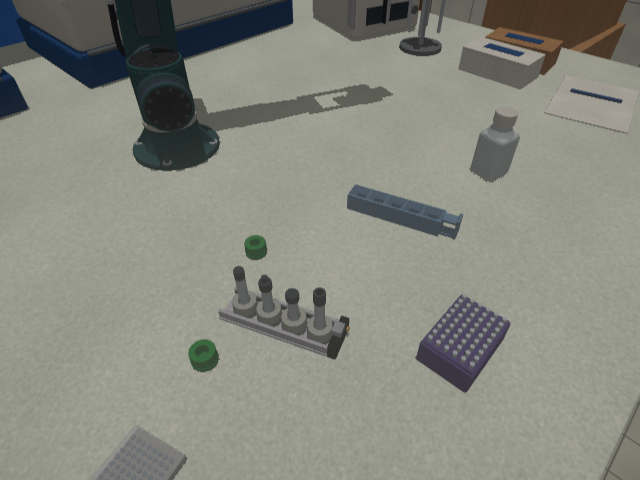

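View pics/top0.png

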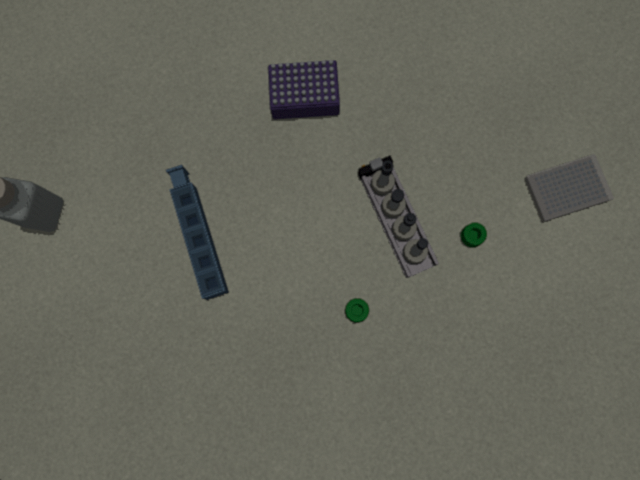

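The top view shows the rack running (178,170)→(212,295), with its grip at the upper end. The lane runs (376,165)→(420,270), with its stop at the upper end. I'll enlarge both.

Run:
```python
import cv2
t=cv2.imread('pics/top0.png');s=cv2.imread('pics/scene0.png')
def crop(im,x,y,w,h,f,n):
    c=cv2.resize(im[y:y+h,x:x+w],None,fx=f,fy=f,interpolation=cv2.INTER_CUBIC); c=cv2.convertScaleAbs(c,alpha=1.6)
    for k in range(0,w,10): cv2.putText(c,str(x+k),(k*f,8),0,.3,(0,255,255)) if k%20==0 else 0; cv2.line(c,(k*f,10),(k*f,14),(0,255,255))
    for k in range(0,h,10): cv2.putText(c,str(y+k),(0,k*f+4),0,.3,(0,255,255)) if k%20==0 else 0; cv2.line(c,(22,k*f),(26,k*f),(0,255,255))
    cv2.imwrite(n,c)
crop(t,350,150,100,140,4,'pics/lane_t.png')
crop(t,155,160,80,145,4,'pics/rack_t.png')
crop(s,210,255,150,110,5,'pics/lane_s.png')
crop(s,340,175,130,70,6,'pics/rack_s.png')
```

```text
(no output)
```

View pics/lane_t.png

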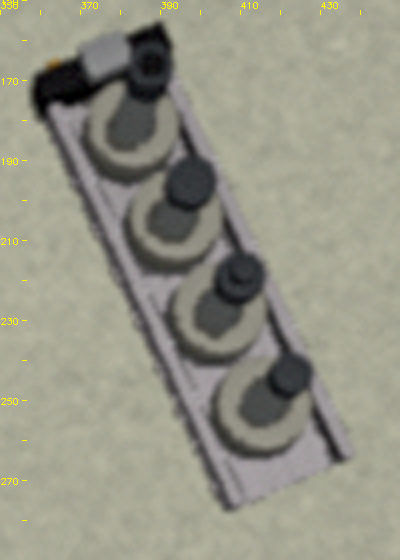

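View pics/rack_t.png

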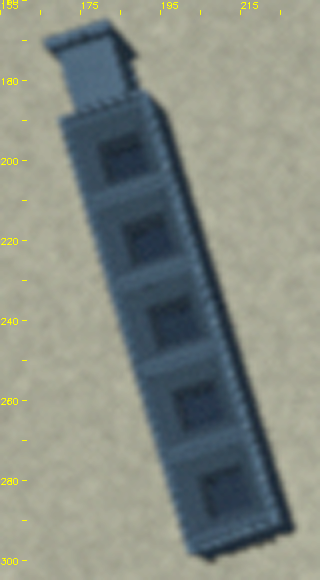

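View pics/lane_s.png

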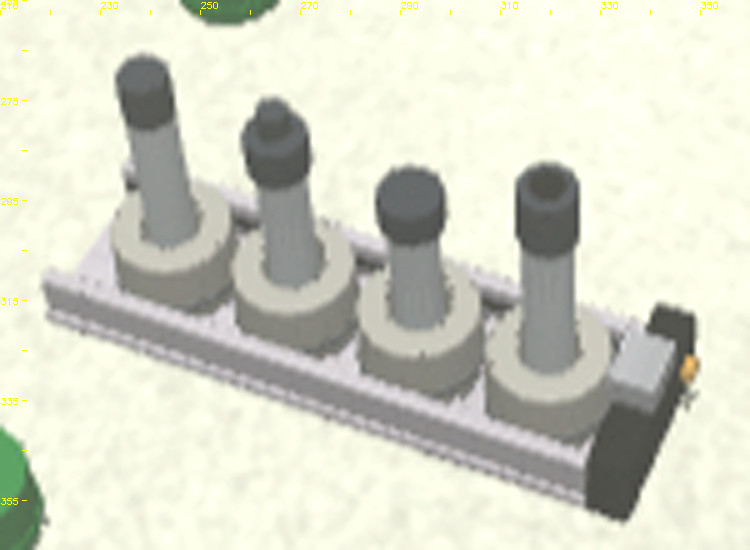

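View pics/rack_s.png

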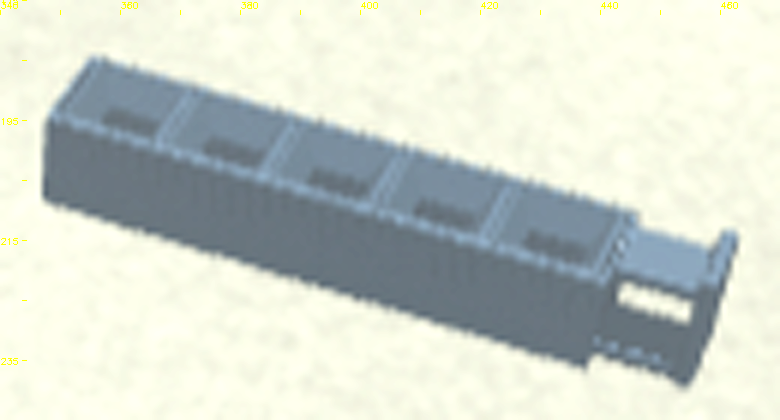

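```bash
cat > h.py <<'E'
import numpy as np, cv2
from bench import camera_info
from scipy.optimize import least_squares
CI={n:camera_info(n) for n in('scene','top')}
def proj(n,P):
    c=CI[n];W=np.linalg.inv(c['cam_to_world']);P=np.atleast_2d(P)
    q=P@W[:3,:3].T+W[:3,3]
    return np.c_[c['fx']*q[:,0]/q[:,2]+c['cx'],c['fy']*q[:,1]/q[:,2]+c['cy']]
def plane(n,uv,z):
    c=CI[n];T=c['cam_to_world'];d=T[:3,:3]@[(uv[0]-c['cx'])/c['fx'],(uv[1]-c['cy'])/c['fy'],1]
    return T[:3,3]+d*(z-T[2,3])/d[2]
def pose(p,L):
    L=np.atleast_2d(L);c,s=np.cos(p[2]),np.sin(p[2])
    return np.c_[p[0]+c*L[:,0]-s*L[:,1],p[1]+s*L[:,0]+c*L[:,1],L[:,2]]
def fit(obs,p0):
    f=lambda p:np.concatenate([(proj(n,pose(p,l))-uv).ravel() for n,l,uv in obs])
    r=least_squares(f,p0,loss='soft_l1');return r.x,f(r.x).reshape(-1,2)
E
cat > est.py <<'E'
from h import *
np.set_printoptions(precision=4,suppress=True)
R=[('top',[98,20,38],(170.5,189.5)),('top',[98,-20,38],(192.5,183.25)),('top',[-98,20,38],(202.5,297.5)),('top',[-98,-20,38],(224,291.3)),
('scene',[-98,20,38],(355.5,184.7)),('scene',[-98,-20,38],(348.7,194.7)),('scene',[98,-20,38],(441.7,220.3)),('scene',[98,20,38],(445.8,210.3))]
R=[(n,np.array(l)/1e3,uv) for n,l,uv in R]
for n,l,uv in R: print(n,l,plane(n,uv,l[2]))
pr,e=fit(R,[.45,.2,0]);print('rack',pr,'\n',e)
for n in('top','scene'): print(n,fit([r for r in R if r[0]==n],[.45,.2,0])[0])
X=[66,22,-22,-66];Z=[109,87,105,103]
L=[('top',[X[i],0,Z[i]],uv) for i,uv in enumerate([(387.5,165.75),(397.75,195),(410.5,218),(423.5,242.75)])]
L+=[('scene',[X[i],0,Z[i]],uv) for i,uv in enumerate([(319.4,292),(292,293.4),(264.6,277.4),(238.4,270)])]
L+=[('scene',[X[i],0,32],uv) for i,uv in enumerate([(319.6,325),(294,316.6),(268.8,309.2),(244.8,300.2)])]
L=[(n,np.array(l)/1e3,uv) for n,l,uv in L]
for n,l,uv in L: print(n,l,plane(n,uv,l[2]))
pl,e=fit(L,[.4,-.1,0]);print('lane',pl,'\n',e)
for n in('top','scene'): print(n,fit([r for r in L if r[0]==n],[.4,-.1,0])[0])
E
python3 est.py
```

```text
top [0.098 0.02  0.038] [0.6431 0.2079 0.038 ]
top [ 0.098 -0.02   0.038] [0.6531 0.1706 0.038 ]
top [-0.098  0.02   0.038] [0.4586 0.15   0.038 ]
top [-0.098 -0.02   0.038] [0.4679 0.1148 0.038 ]
scene [-0.098  0.02   0.038] [0.4606 0.1511 0.038 ]
scene [-0.098 -0.02   0.038] [0.4731 0.1153 0.038 ]
scene [ 0.098 -0.02   0.038] [0.655  0.1789 0.038 ]
scene [0.098 0.02  0.038] [0.6442 0.2103 0.038 ]
rack [0.5569 0.1617 0.3008] 
 [[-1.105  -0.7975]
 [-0.5711 -1.8568]
 [-1.0934  0.7386]
 [ 0.7498 -0.8441]
 [-0.9415 -0.7666]
 [-1.979  -0.4213]
 [-1.4521  2.1219]
 [ 0.0543  0.1779]]
top [0.5556 0.1607 0.2979]
scene [0.5581 0.164  0.3188]
top [0.066 0.    0.109] [ 0.6516 -0.1538  0.109 ]
top [0.022 0.    0.087] [ 0.6099 -0.1704  0.087 ]
top [-0.022  0.     0.105] [ 0.5679 -0.186   0.105 ]
top [-0.066  0.     0.103] [ 0.5291 -0.2042  0.103 ]
scene [0.066 0.    0.109] [ 0.6518 -0.1536  0.109 ]
scene [0.022 0.    0.087] [ 0.6116 -0.1705  0.087 ]
scene [-0.022  0.     0.105] [ 0.5718 -0.1872  0.105 ]
scene [-0.066  0.     0.103] [ 0.5306 -0.2037  0.103 ]
scene [0.066 0.    0.032] [ 0.6525 -0.1546  0.032 ]
scene [0.022 0.    0.032] [ 0.6127 -0.1709  0.032 ]
scene [-0.022  0.     0.032] [ 0.5734 -0.1886  0.032 ]
scene [-0.066  0.     0.032] [ 0.5317 -0.2035  0.032 ]
lane [ 0.5911 -0.1788  0.3874] 
 [[ 0.0263 -0.4152]
 [-0.0223 -0.9573]
 [ 0.6038 -1.7926]
 [-0.3732 -0.601 ]
 [ 0.1032  0.2322]
 [-0.0409 -0.0443]
 [-0.4143 -0.4271]
 [-0.2364 -0.2053]
 [ 0.2101 -0.4111]
 [-0.3048 -0.5869]
 [-0.3475 -1.4763]
 [-0.7611 -0.4934]]
top [ 0.5897 -0.1786  0.3879]
scene [ 0.5919 -0.179   0.3872]
```

```bash
cat > ov.py <<'E'
from h import *
import sys
pr=[float(v) for v in sys.argv[1:4]];out=sys.argv[4]
def box(x0,x1,y,z0,z1):
    c=lambda z:[[x0,-y,z],[x1,-y,z],[x1,y,z],[x0,y,z],[x0,-y,z]]
    return [c(z0),c(z1)]
polys=box(-98,98,20,0,38)+[[[x+a*16,b*16,38] for a,b in((-1,-1),(1,-1),(1,1),(-1,1),(-1,-1))] for x in(76,38,0,-38,-76)]+[[[131,-10,46],[131,10,46]]]
ims=[]
for n,(x,y,w,h,f) in {'top':(155,160,80,145,4),'scene':(340,175,130,75,6)}.items():
    im=cv2.imread(f'pics/{n}0.png');c=cv2.convertScaleAbs(cv2.resize(im[y:y+h,x:x+w],None,fx=f,fy=f,interpolation=cv2.INTER_CUBIC),alpha=1.6)
    for P in polys:
        q=((proj(n,pose(pr,np.array(P)/1e3))+.5-[x,y])*f).astype(int)
        cv2.polylines(c,[q],False,(0,0,255),1)
    cv2.imwrite(f'pics/{out}_{n}.png',c)
E
python3 ov.py .5562 .1617 .3 ov1
```

```text
(no output)
```

View pics/ov1_top.png

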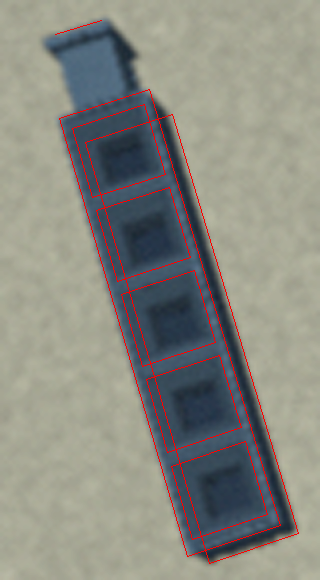

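View pics/ov1_scene.png

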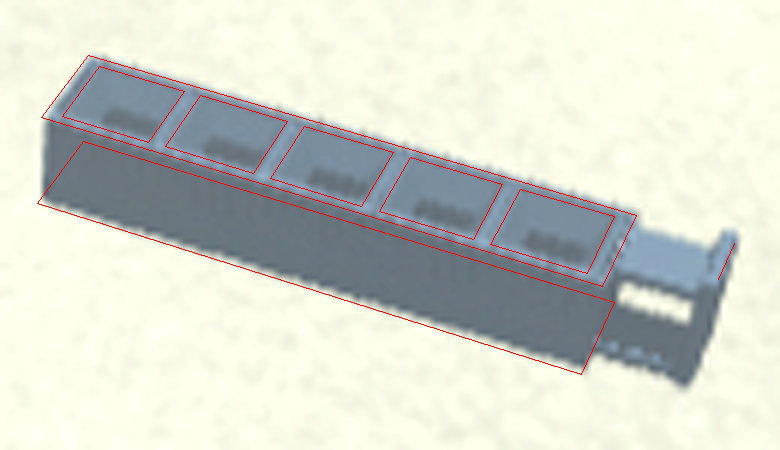

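```bash
cat > go.py <<'E'
from h import *
from bench import robot
from scipy.spatial.transform import Rotation as Ro
import sys
np.set_printoptions(precision=1,suppress=True)
PL=[.5912,-.1788,.3874]; PR=[.557,.162,.303]
def goal(s):  # L1 -> lane slot 1, R1 -> rack pocket 1
    i=int(s[1])-1
    if s[0]=='L': x=[.066,.022,-.022,-.066][i];p=PL
    else: x=[.076,.038,0,-.038,-.076][i];p=PR
    return pose(p,[x,0,0])[0][:2],p[2]+np.pi/2
def rows(xy,yaw,z):
    o=robot.get_obs();R=Ro.from_euler('xyz',o['ee_rot']).as_matrix()
    d=np.array([xy[0],xy[1],z])-o['tool_pos']
    cur=np.arctan2(R[1,0],R[0,0]);dy=np.degrees((yaw-cur+np.pi/2)%np.pi-np.pi/2)
    print('t',round(o['time'],2),'z',o['tool_pos']*1e3,'w',round(o['width']*1e3,1),'slide',R.T@d*1e3,'roll',round(-dy,2),'j6',o['joint_positions'][5],'F',o['wrist_force'],'yaxis',R[:,1])
if __name__=='__main__':
    xy,yaw=goal(sys.argv[1]); rows(xy,yaw,float(sys.argv[2]))
E
python3 go.py L1 0.2
```

```text
t 0.1 z [168.  523.2 204.4] w 93.9 slide [-496.5    5.3 -668.2] roll -40.0 j6 -0.10309599738298979 F [ 0.   0.7 -0.3] yaxis [-0. -0. -1.]
```

```bash
python3 -m creep '[{"slide":[-248,0,-334],"roll":-20,"grip":0.3},{"slide":[-248,0,-334],"roll":-20,"grip":0.3},{"slide":[-248,0,-334],"roll":-20,"grip":0.3},{"slide":[-248,0,-334],"roll":-20,"grip":0.3},{"slide":[-248,0,-334],"roll":-20,"grip":0.3},{"slide":[-248,0,-334],"roll":-20,"grip":0.3},{"slide":[-248,0,-334],"roll":-20,"grip":0.3},{"slide":[-248,0,-334],"roll":-20,"grip":0.3},{"slide":[-248,0,-334],"roll":-20,"grip":0.3},{"slide":[-248,0,-334],"roll":-20,"grip":0.3},{"slide":[-248,0,-334],"roll":-20,"grip":0.3}]'; python3 go.py L1 0.2
```

```text
time: 1.02
tool_pos: [0.4129, 0.1804, 0.2048]
ee_rot: [-1.571, 0.003, 1.602]
wrist_force: [0.6, 0.2, -0.2]
width: 0.0661
t 1.02 z [412.9 180.4 204.8] w 66.1 slide [-341.5    5.9 -229. ] roll -20.42 j6 -1.3137559697090988 F [ 0.6  0.2 -0.2] yaxis [ 0. -0. -1.]
```

```bash
python3 -m creep '[{"slide":[-341,0,-229],"roll":-20.5,"grip":0.4},{"slide":[-341,0,-229],"roll":-20.5,"grip":0.4},{"slide":[-341,0,-229],"roll":-20.5,"grip":0.4},{"slide":[-341,0,-229],"roll":-20.5,"grip":0.4},{"slide":[-341,0,-229],"roll":-20.5,"grip":0.4},{"slide":[-341,0,-229],"roll":-20.5,"grip":0.4},{"slide":[-341,0,-229],"roll":-20.5,"grip":0.4},{"slide":[-341,0,-229],"roll":-20.5,"grip":0.4},{"slide":[-341,0,-229],"roll":-20.5,"grip":0.4},{"slide":[-341,0,-229],"roll":-20.5,"grip":0.4},{"slide":[-341,0,-229],"roll":-20.5,"grip":0.4},{"slide":[-341,0,-229],"roll":-20.5,"grip":0.4},{"slide":[-341,0,-229],"roll":-20.5,"grip":0.4}]'; python3 go.py L1 0.079
```

```text
time: 2.1
tool_pos: [0.6519, -0.1458, 0.2044]
ee_rot: [-1.569, -0.002, 1.967]
wrist_force: [0.2, 0.3, -0.2]
width: 0.0564
t 2.1 z [ 651.9 -145.8  204.4] w 56.4 slide [ -7.9 125.4   2.6] roll 0.49 j6 -2.2719743295406163 F [ 0.2  0.3 -0.2] yaxis [-0.  0. -1.]
```

```bash
python3 -m creep '[{"slide":[-8,40,2.5],"roll":0.5,"grip":0.4},{"slide":[-8,70,2.5],"roll":0.5,"grip":0.4},{"slide":[-8,70,2.5],"roll":0.5,"grip":0.4},{"slide":[-8,70,2.5],"roll":0.5,"grip":0.4}]'; python3 go.py L1 0.079
python3 - <<'E'
from bench import snapshot
import cv2
for n,(x,y,w,h) in {'scene':(200,220,170,140),'top':(330,110,130,170)}.items():
    cv2.imwrite(f'pics/{n}1.png',cv2.resize(snapshot(n)[y:y+h,x:x+w,::-1],None,fx=3,fy=3,interpolation=cv2.INTER_CUBIC))
a=cv2.imread('pics/scene1.png');b=cv2.imread('pics/top1.png');b=cv2.copyMakeBorder(b,0,0,0,0,0) 
import numpy as np
c=np.zeros((max(a.shape[0],b.shape[0]),800,3),np.uint8)
c[:a.shape[0],:510]=a[:, :510]; c[:b.shape[0],512:800]=b[:,:288]
cv2.imwrite('pics/both1.png',c)
E
```

```text
time: 2.43
tool_pos: [0.6511, -0.1524, 0.134]
ee_rot: [-1.567, -0.004, 1.96]
wrist_force: [-0.6, 0.4, 0.9]
width: 0.0564
t 2.43 z [ 651.1 -152.4  134. ] w 56.4 slide [-2.  55.  -0.7] roll 0.12 j6 -2.2752140911472933 F [-0.6  0.4  0.9] yaxis [-0.  0. -1.]
```

View pics/both1.png

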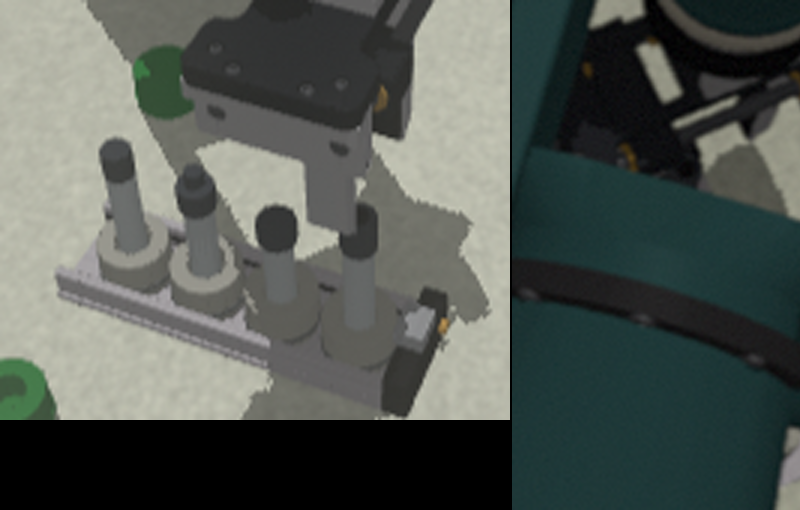

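Run:
```python
from h import *
for s in(-1,0,1):
    p=np.array([.6511,-.1524,.134])+s*.034*np.array([-.378,.926,0]); print(s,(proj('scene',p)-[200,220])*3)
```

```text
-1 [[329.77571223 232.23908213]]
0 [[358.61311684 178.51933859]]
1 [[385.34948263 128.71351408]]
```

The near fingertip shows at (330,228), and the projection predicts (330,232), so the alignment is confirmed. Next I go down and grip.

```bash
python3 -m creep '[{"slide":[-1,20,-0.5],"roll":0,"grip":0.4},{"slide":[-1,40,-0.5],"roll":0,"grip":0.4},{"slide":[-1,55,-0.5],"roll":0,"grip":0.4},{"slide":[-1,55,-0.5],"roll":0,"grip":0.4},{"slide":[-1,55,-0.5],"roll":0,"grip":1},{"slide":[-1,55,-0.5],"roll":0,"grip":1},{"slide":[-1,55,-0.5],"roll":0,"grip":1},{"slide":[-1,55,-0.5],"roll":0,"grip":1},{"slide":[-1,55,-0.5],"roll":0,"grip":1},{"slide":[-1,55,-0.5],"roll":0,"grip":1}]'; python3 go.py L1 0.079
```

```text
time: 3.37
tool_pos: [0.6542, -0.1558, 0.0813]
ee_rot: [-1.572, 0.001, 1.958]
wrist_force: [0.2, -1.0, 0.7]
width: 0.0198
t 3.37 z [ 654.2 -155.8   81.3] w 19.8 slide [2.5 2.3 1.1] roll -0.0 j6 -2.276192106768704 F [ 0.2 -1.   0.7] yaxis [ 0. -0. -1.]
```

```bash
python3 -m creep '[{"slide":[0,-10,0],"roll":0,"grip":1},{"slide":[0,-30,0],"roll":0,"grip":1},{"slide":[0,-60,0],"roll":0,"grip":1},{"slide":[0,-85,0],"roll":0,"grip":1},{"slide":[0,-85,0],"roll":0,"grip":1},{"slide":[0,-85,0],"roll":0,"grip":1}]'; python3 go.py R1 0.165
```

```text
time: 3.87
tool_pos: [0.6551, -0.1561, 0.1688]
ee_rot: [-1.575, 0.004, 1.958]
wrist_force: [0.2, 0.2, -0.8]
width: 0.0185
t 3.87 z [ 655.1 -156.1  168.8] w 18.5 slide [ 325.2    3.1 -105. ] roll 4.83 j6 -2.27624109596551 F [ 0.2  0.2 -0.8] yaxis [ 0. -0. -1.]
```

```bash
python3 -m creep '[{"slide":[15,0,-5],"roll":1,"grip":1},{"slide":[45,0,-14],"roll":2,"grip":1},{"slide":[80,0,-26],"roll":3,"grip":1},{"slide":[115,0,-37],"roll":4,"grip":1},{"slide":[150,0,-48],"roll":4.8,"grip":1},{"slide":[185,0,-60],"roll":4.8,"grip":1},{"slide":[220,0,-71],"roll":4.8,"grip":1},{"slide":[255,0,-82],"roll":4.8,"grip":1},{"slide":[285,0,-92],"roll":4.8,"grip":1},{"slide":[308,0,-99],"roll":4.8,"grip":1},{"slide":[320,0,-103],"roll":4.8,"grip":1},{"slide":[325,0,-105],"roll":4.8,"grip":1},{"slide":[325,0,-105],"roll":4.8,"grip":1},{"slide":[325,0,-105],"roll":4.8,"grip":1},{"slide":[325,0,-105],"roll":4.8,"grip":1}]'; python3 go.py R1 0.165;python3 - <<'E'
from bench import snapshot
import cv2,numpy as np
a=snapshot('scene')[110:260,330:490,::-1];b=snapshot('top')[140:320,130:260,::-1]
a=cv2.resize(a,None,fx=3,fy=3,interpolation=cv2.INTER_CUBIC);b=cv2.resize(b,None,fx=2,fy=2,interpolation=cv2.INTER_CUBIC)
c=np.zeros((450,750,3),np.uint8);c[:450,:480]=a;c[:360,485:745]=b
cv2.imwrite('pics/r1.png',c)
E
```

```text
time: 5.12
tool_pos: [0.6286, 0.1832, 0.1652]
ee_rot: [-1.57, 0.001, 1.872]
wrist_force: [-1.4, -0.8, 0.3]
width: 0.0184
t 5.12 z [628.6 183.2 165.2] w 18.4 slide [ 1.1  0.2 -1.4] roll -0.08 j6 -1.6750640880113181 F [-1.4 -0.8  0.3] yaxis [-0. -0. -1.]
```

View pics/r1.png

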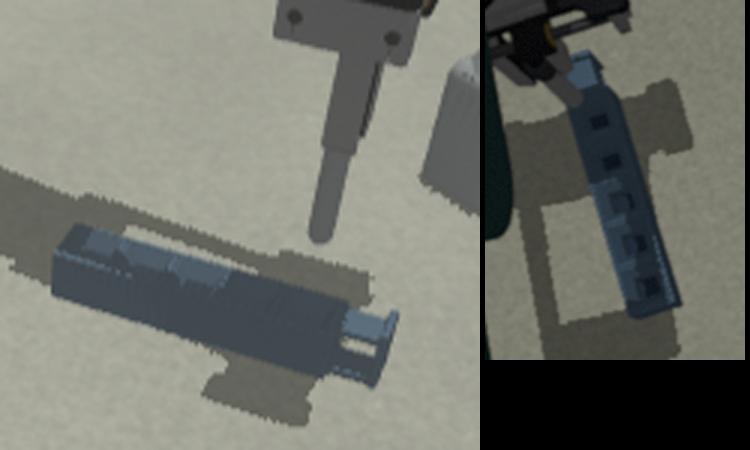

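Run:
```python
from h import *
p=[.6286,.1832,.093];print(proj('scene',p),(proj('scene',p)-[330,110])*3, (proj('top',p)-[130,140])*2+[485,0])
```

```text
[[436.33360666 190.48459499]] [[319.00081998 241.45378496]] [[575.73474803  96.82629612]]
```

The foot appears at (320,240) and was predicted at (319,241), so it is on target. Lowering.

```bash
python3 -m creep '[{"slide":[1,15,-1],"roll":0,"grip":1},{"slide":[1,35,-1],"roll":0,"grip":1},{"slide":[1,50,-1],"roll":0,"grip":1},{"slide":[1,60,-1],"roll":0,"grip":1},{"slide":[1,68,-1],"roll":0,"grip":1},{"slide":[1,75,-1],"roll":0,"grip":1},{"slide":[1,80,-1],"roll":0,"grip":1},{"slide":[1,84,-1],"roll":0,"grip":1},{"slide":[1,84,-1],"roll":0,"grip":1},{"slide":[1,84,-1],"roll":0,"grip":1}]'; python3 go.py R1 0.0783
```

```text
time: 6.05
tool_pos: [0.6293, 0.1857, 0.0815]
ee_rot: [-1.571, 0.001, 1.874]
wrist_force: [-0.2, -1.4, -2.0]
width: 0.0185
t 6.05 z [629.3 185.7  81.5] w 18.5 slide [-1.   3.2  0. ] roll 0.02 j6 -1.673058260638325 F [-0.2 -1.4 -2. ] yaxis [ 0. -0. -1.]
```

```bash
python3 -m creep '[{"slide":[0,1.5,0],"roll":0,"grip":1},{"slide":[0,3,0],"roll":0,"grip":1},{"slide":[0,3,0],"roll":0,"grip":1},{"slide":[0,3,0],"roll":0,"grip":1}]'; python3 go.py R1 0.0783
```

```text
time: 6.38
tool_pos: [0.6295, 0.1859, 0.0792]
ee_rot: [-1.572, 0.001, 1.874]
wrist_force: [0.9, -3.4, 1.0]
width: 0.0183
t 6.38 z [629.5 185.9  79.2] w 18.3 slide [-1.1  0.9  0.4] roll 0.02 j6 -1.6730378858921708 F [ 0.9 -3.4  1. ] yaxis [ 0. -0. -1.]
```

```bash
python3 -m creep '[{"slide":[-1,1,0],"roll":0,"grip":1},{"slide":[-1,1.5,0],"roll":0,"grip":1},{"slide":[-1,1.5,0],"roll":0,"grip":1}]'; python3 go.py R1 0.0783
```

```text
time: 6.63
tool_pos: [0.6298, 0.1856, 0.0782]
ee_rot: [-1.573, -0.0, 1.874]
wrist_force: [0.6, -1.8, 5.4]
width: 0.0186
t 6.63 z [629.8 185.6  78.2] w 18.6 slide [-0.8 -0.1  0.5] roll 0.04 j6 -1.6745493541702332 F [ 0.6 -1.8  5.4] yaxis [ 0.  0. -1.]
```

On the floor: z force 5.4 N at the predicted height. Release and rise.

```bash
python3 -m creep '[{"slide":[0,0,0],"roll":0,"grip":0.8},{"slide":[0,0,0],"roll":0,"grip":0.6},{"slide":[0,0,0],"roll":0,"grip":0.4},{"slide":[0,0,0],"roll":0,"grip":0.4},{"slide":[0,0,0],"roll":0,"grip":0.4},{"slide":[0,0,0],"roll":0,"grip":0.4},{"slide":[0,-15,0],"roll":0,"grip":0.4},{"slide":[0,-40,0],"roll":0,"grip":0.4},{"slide":[0,-75,0],"roll":0,"grip":0.4},{"slide":[0,-75,0],"roll":0,"grip":0.4},{"slide":[0,-75,0],"roll":0,"grip":0.4}]'; python3 go.py L2 0.155;python3 - <<'E'
from bench import snapshot
import cv2,numpy as np
a=snapshot('scene')[110:260,330:490,::-1];b=snapshot('top')[140:320,130:260,::-1]
a=cv2.resize(a,None,fx=3,fy=3,interpolation=cv2.INTER_CUBIC);b=cv2.resize(b,None,fx=2,fy=2,interpolation=cv2.INTER_CUBIC)
c=np.zeros((450,750,3),np.uint8);c[:450,:480]=a;c[:360,485:745]=b
cv2.imwrite('pics/r1b.png',c)
E
```

```text
time: 7.55
tool_pos: [0.6309, 0.1857, 0.1554]
ee_rot: [-1.577, 0.0, 1.874]
wrist_force: [0.7, -0.0, -0.5]
width: 0.0565
t 7.55 z [630.9 185.7 155.4] w 56.5 slide [-334.1   -0.3  125. ] roll -4.8 j6 -1.6745320283074323 F [ 0.7 -0.  -0.5] yaxis [ 0.  0. -1.]
```

View pics/r1b.png

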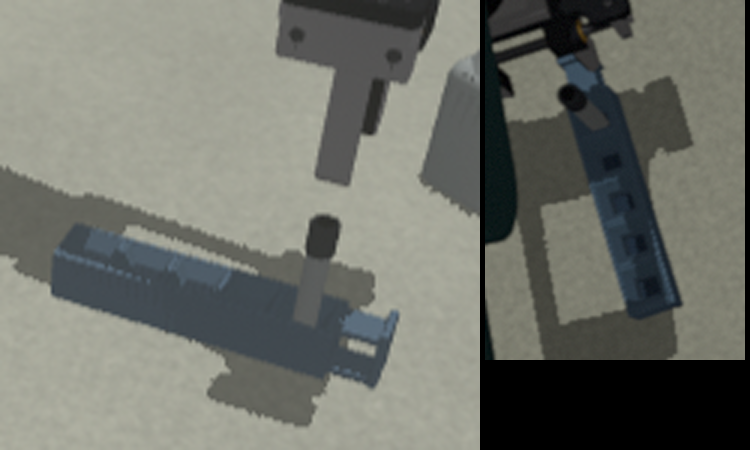

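Tube a stands in the pocket next to the grip. Now tube b in lane slot 2.

```bash
python3 -m creep '[{"slide":[-334,0,125],"roll":-4.8,"grip":0.4},{"slide":[-334,0,125],"roll":-4.8,"grip":0.4},{"slide":[-334,0,125],"roll":-4.8,"grip":0.4},{"slide":[-334,0,125],"roll":-4.8,"grip":0.4},{"slide":[-334,0,125],"roll":-4.8,"grip":0.4},{"slide":[-334,0,125],"roll":-4.8,"grip":0.4},{"slide":[-334,0,125],"roll":-4.8,"grip":0.4},{"slide":[-334,0,125],"roll":-4.8,"grip":0.4},{"slide":[-334,0,125],"roll":-4.8,"grip":0.4},{"slide":[-334,0,125],"roll":-4.8,"grip":0.4},{"slide":[-334,0,125],"roll":-4.8,"grip":0.4},{"slide":[-334,0,125],"roll":-4.8,"grip":0.4},{"slide":[-334,0,125],"roll":-4.8,"grip":0.4}]'; python3 go.py L2 0.061
```

```text
time: 8.73
tool_pos: [0.6097, -0.1691, 0.151]
ee_rot: [-1.57, -0.002, 1.96]
wrist_force: [-0.5, -0.4, 0.3]
width: 0.0564
t 8.73 z [ 609.7 -169.1  151. ] w 56.4 slide [-2.2 90.  -1.3] roll 0.1 j6 -2.32052951487138 F [-0.5 -0.4  0.3] yaxis [-0.  0. -1.]
```

```bash
python3 -m creep '[{"slide":[-1,25,-0.5],"roll":0,"grip":0.4},{"slide":[-1,55,-0.5],"roll":0,"grip":0.4},{"slide":[-1,75,-0.5],"roll":0,"grip":0.4},{"slide":[-1,89,-0.5],"roll":0,"grip":0.4},{"slide":[-1,89,-0.5],"roll":0,"grip":0.4},{"slide":[-1,89,-0.5],"roll":0,"grip":1},{"slide":[-1,89,-0.5],"roll":0,"grip":1},{"slide":[-1,89,-0.5],"roll":0,"grip":1},{"slide":[-1,89,-0.5],"roll":0,"grip":1},{"slide":[-1,89,-0.5],"roll":0,"grip":1},{"slide":[-1,89,-0.5],"roll":0,"grip":1},{"slide":[-1,89,-0.5],"roll":0,"grip":1}]'; python3 go.py L2 0.061
```

```text
time: 9.73
tool_pos: [0.6112, -0.1718, 0.064]
ee_rot: [-1.572, 0.001, 1.958]
wrist_force: [-0.8, 0.3, 2.7]
width: 0.0198
t 9.73 z [ 611.2 -171.8   64. ] w 19.8 slide [ 1.1  3.  -0.9] roll -0.01 j6 -2.3214813185749748 F [-0.8  0.3  2.7] yaxis [ 0. -0. -1.]
```

```bash
python3 -m creep '[{"slide":[0,-10,0],"roll":0,"grip":1},{"slide":[0,-30,0],"roll":0,"grip":1},{"slide":[0,-60,0],"roll":0,"grip":1},{"slide":[0,-85,0],"roll":0,"grip":1},{"slide":[0,-100,0],"roll":0,"grip":1},{"slide":[0,-100,0],"roll":0,"grip":1}]'; python3 go.py R2 0.165
python3 - <<'E'
from h import *
from bench import snapshot,robot
a=snapshot('scene')[180:360,200:370,::-1];a=cv2.resize(a,None,fx=3,fy=3,interpolation=cv2.INTER_CUBIC)
t=robot.get_obs()['tool_pos'];p=t-[0,0,.055];q=(proj('scene',p)-[200,180])*3;print(q)
cv2.imwrite('pics/b.png',a)
E
```

```text
time: 10.23
tool_pos: [0.6129, -0.1726, 0.169]
ee_rot: [-1.578, 0.007, 1.958]
wrist_force: [-0.5, 0.4, 0.1]
width: 0.0199
t 10.23 z [ 612.9 -172.6  169. ] w 19.9 slide [ 327.8    2.7 -112.4] roll 4.82 j6 -2.321467163449817 F [-0.5  0.4  0.1] yaxis [ 0. -0. -1.]
[[271.37442971 310.14903939]]
```

View pics/b.png

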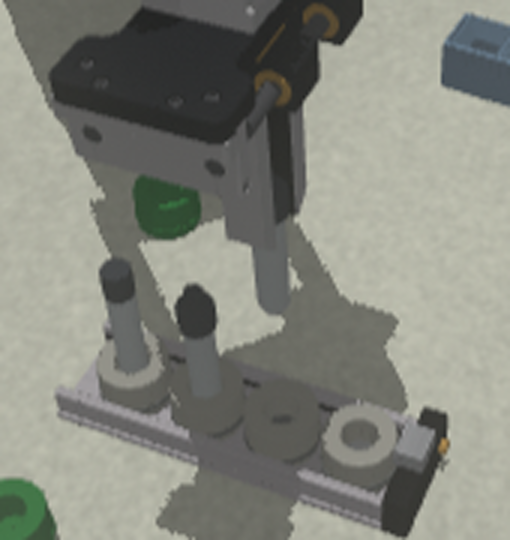

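Tube b's foot is at (272,312), against a prediction of (271,310). Moving to pocket 2.

```bash
python3 -m creep '[{"slide":[15,0,-5],"roll":1,"grip":1},{"slide":[45,0,-15],"roll":2,"grip":1},{"slide":[80,0,-27],"roll":3,"grip":1},{"slide":[115,0,-39],"roll":4,"grip":1},{"slide":[150,0,-51],"roll":4.8,"grip":1},{"slide":[185,0,-63],"roll":4.8,"grip":1},{"slide":[220,0,-75],"roll":4.8,"grip":1},{"slide":[255,0,-87],"roll":4.8,"grip":1},{"slide":[285,0,-98],"roll":4.8,"grip":1},{"slide":[308,0,-106],"roll":4.8,"grip":1},{"slide":[321,0,-110],"roll":4.8,"grip":1},{"slide":[327,0,-112],"roll":4.8,"grip":1},{"slide":[327,0,-112],"roll":4.8,"grip":1},{"slide":[327,0,-112],"roll":4.8,"grip":1},{"slide":[327,0,-112],"roll":4.8,"grip":1}]'; python3 go.py R2 0.061
```

```text
time: 11.53
tool_pos: [0.591, 0.1719, 0.1627]
ee_rot: [-1.57, 0.001, 1.872]
wrist_force: [-0.2, -0.4, 0.2]
width: 0.0202
t 11.53 z [591.  171.9 162.7] w 20.2 slide [  0.8 101.7  -2.6] roll -0.08 j6 -1.6812377573833428 F [-0.2 -0.4  0.2] yaxis [-0. -0. -1.]
```

```bash
python3 -m creep '[{"slide":[0,15,-2],"roll":0,"grip":1},{"slide":[0,40,-2],"roll":0,"grip":1},{"slide":[0,60,-2],"roll":0,"grip":1},{"slide":[0,72,-2],"roll":0,"grip":1},{"slide":[0,82,-2],"roll":0,"grip":1},{"slide":[0,90,-2],"roll":0,"grip":1},{"slide":[0,95,-2],"roll":0,"grip":1},{"slide":[0,98,-2],"roll":0,"grip":1},{"slide":[0,98,-2],"roll":0,"grip":1},{"slide":[0,98,-2],"roll":0,"grip":1}]'; python3 go.py R2 0.061
```

```text
time: 12.37
tool_pos: [0.5933, 0.1742, 0.0658]
ee_rot: [-1.572, 0.0, 1.874]
wrist_force: [0.6, -0.9, -1.3]
width: 0.0202
t 12.37 z [593.3 174.2  65.8] w 20.2 slide [-0.8  4.8  0.3] roll 0.04 j6 -1.680554961163316 F [ 0.6 -0.9 -1.3] yaxis [ 0.  0. -1.]
```

```bash
python3 -m creep '[{"slide":[0,1.5,0],"roll":0,"grip":1},{"slide":[-0.5,3,0],"roll":0,"grip":1},{"slide":[-0.5,4.5,0],"roll":0,"grip":1},{"slide":[-0.5,5,0],"roll":0,"grip":1},{"slide":[-0.5,5,0],"roll":0,"grip":1}]'; python3 go.py R2 0.061
```

```text
time: 12.78
tool_pos: [0.5935, 0.1737, 0.0609]
ee_rot: [-1.572, 0.0, 1.874]
wrist_force: [-0.4, 0.3, 2.2]
width: 0.0201
t 12.78 z [593.5 173.7  60.9] w 20.1 slide [-0.3 -0.1  0.3] roll 0.03 j6 -1.6813285644991516 F [-0.4  0.3  2.2] yaxis [ 0.  0. -1.]
```

```bash
python3 -m creep '[{"slide":[0,0.5,0],"roll":0,"grip":1},{"slide":[0,0.5,0],"roll":0,"grip":0.8},{"slide":[0,0.5,0],"roll":0,"grip":0.6},{"slide":[0,0.5,0],"roll":0,"grip":0.4},{"slide":[0,0.5,0],"roll":0,"grip":0.4},{"slide":[0,0.5,0],"roll":0,"grip":0.4},{"slide":[0,0.5,0],"roll":0,"grip":0.4},{"slide":[0,-20,0],"roll":0,"grip":0.4},{"slide":[0,-55,0],"roll":0,"grip":0.4},{"slide":[0,-95,0],"roll":0,"grip":0.4},{"slide":[0,-95,0],"roll":0,"grip":0.4},{"slide":[0,-95,0],"roll":0,"grip":0.4}]'; python3 go.py L3 0.155
```

```text
time: 13.78
tool_pos: [0.5949, 0.174, 0.159]
ee_rot: [-1.578, 0.001, 1.874]
wrist_force: [-0.1, 0.3, 0.0]
width: 0.0563
t 13.78 z [594.9 174.  159. ] w 56.3 slide [-337.4    3.3  131. ] roll -4.8 j6 -1.6813458370827417 F [-0.1  0.3  0. ] yaxis [ 0.  0. -1.]
```

```bash
python3 -m creep '[{"slide":[-337,2,131],"roll":-4.8,"grip":0.4},{"slide":[-337,2,131],"roll":-4.8,"grip":0.4},{"slide":[-337,2,131],"roll":-4.8,"grip":0.4},{"slide":[-337,2,131],"roll":-4.8,"grip":0.4},{"slide":[-337,2,131],"roll":-4.8,"grip":0.4},{"slide":[-337,2,131],"roll":-4.8,"grip":0.4},{"slide":[-337,2,131],"roll":-4.8,"grip":0.4},{"slide":[-337,2,131],"roll":-4.8,"grip":0.4},{"slide":[-337,2,131],"roll":-4.8,"grip":0.4},{"slide":[-337,2,131],"roll":-4.8,"grip":0.4},{"slide":[-337,2,131],"roll":-4.8,"grip":0.4},{"slide":[-337,2,131],"roll":-4.8,"grip":0.4},{"slide":[-337,2,131],"roll":-4.8,"grip":0.4}]'; python3 go.py L3 0.068
python3 - <<'E'
from bench import snapshot
import cv2,numpy as np
a=snapshot('scene')[170:370,200:480,::-1];a=cv2.resize(a,None,fx=2.8,fy=2.8,interpolation=cv2.INTER_CUBIC)
cv2.imwrite('pics/l3.png',a)
E
```

```text
time: 14.87
tool_pos: [0.5685, -0.1856, 0.1521]
ee_rot: [-1.57, -0.002, 1.96]
wrist_force: [-0.4, -0.4, 0.4]
width: 0.0563
t 14.87 z [ 568.5 -185.6  152.1] w 56.3 slide [-2.5 84.1 -1.6] roll 0.09 j6 -2.370465267851622 F [-0.4 -0.4  0.4] yaxis [-0.  0. -1.]
```

View pics/l3.png

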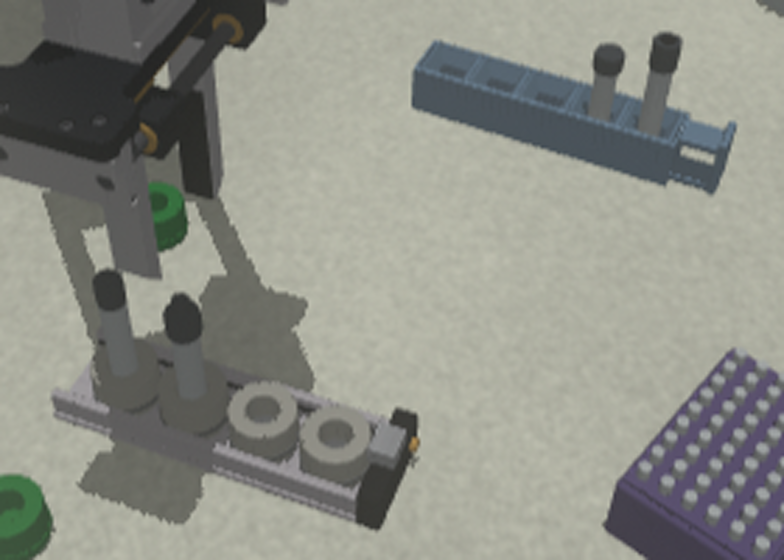

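```bash
python3 -m creep '[{"slide":[-1,25,-0.5],"roll":0,"grip":0.4},{"slide":[-1,50,-0.5],"roll":0,"grip":0.4},{"slide":[-1,72,-0.5],"roll":0,"grip":0.4},{"slide":[-1,86,-0.5],"roll":0,"grip":0.4},{"slide":[-1,86,-0.5],"roll":0,"grip":0.4},{"slide":[-1,86,-0.5],"roll":0,"grip":1},{"slide":[-1,86,-0.5],"roll":0,"grip":1},{"slide":[-1,86,-0.5],"roll":0,"grip":1},{"slide":[-1,86,-0.5],"roll":0,"grip":1},{"slide":[-1,86,-0.5],"roll":0,"grip":1},{"slide":[-1,86,-0.5],"roll":0,"grip":1},{"slide":[-1,86,-0.5],"roll":0,"grip":1}]'; python3 go.py L3 0.068;python3 -m creep '[{"slide":[0,-10,0],"roll":0,"grip":1},{"slide":[0,-30,0],"roll":0,"grip":1},{"slide":[0,-60,0],"roll":0,"grip":1},{"slide":[0,-90,0],"roll":0,"grip":1},{"slide":[0,-100,0],"roll":0,"grip":1},{"slide":[0,-100,0],"roll":0,"grip":1}]'; python3 go.py R3 0.165
```

```text
time: 15.92
tool_pos: [0.5699, -0.1881, 0.0678]
ee_rot: [-1.572, 0.001, 1.958]
wrist_force: [-0.6, -0.3, 2.1]
width: 0.0192
t 15.92 z [ 569.9 -188.1   67.8] w 19.2 slide [ 0.5 -0.2 -1.2] roll -0.01 j6 -2.3713900285915357 F [-0.6 -0.3  2.1] yaxis [ 0. -0. -1.]
time: 16.42
tool_pos: [0.5714, -0.1888, 0.1716]
ee_rot: [-1.577, 0.006, 1.958]
wrist_force: [0.0, 0.6, 0.9]
width: 0.019
t 16.42 z [ 571.4 -188.8  171.6] w 19.0 slide [ 330.3    5.4 -119.1] roll 4.83 j6 -2.3714084772877153 F [0.  0.6 0.9] yaxis [ 0. -0. -1.]
```

```bash
python3 -m creep '[{"slide":[15,0,-5],"roll":1,"grip":1},{"slide":[45,0,-16],"roll":2,"grip":1},{"slide":[80,0,-29],"roll":3,"grip":1},{"slide":[115,0,-41],"roll":4,"grip":1},{"slide":[150,0,-54],"roll":4.8,"grip":1},{"slide":[185,0,-67],"roll":4.8,"grip":1},{"slide":[220,0,-79],"roll":4.8,"grip":1},{"slide":[255,0,-92],"roll":4.8,"grip":1},{"slide":[285,0,-103],"roll":4.8,"grip":1},{"slide":[308,0,-112],"roll":4.8,"grip":1},{"slide":[322,0,-117],"roll":4.8,"grip":1},{"slide":[329,0,-120],"roll":4.8,"grip":1},{"slide":[329,0,-120],"roll":4.8,"grip":1},{"slide":[329,0,-120],"roll":4.8,"grip":1},{"slide":[329,0,-120],"roll":4.8,"grip":1}]'; python3 go.py R3 0.0648
python3 - <<'E'
from h import *
from bench import snapshot,robot
a=snapshot('scene')[110:260,330:490,::-1];a=cv2.resize(a,None,fx=3,fy=3,interpolation=cv2.INTER_CUBIC)
t=robot.get_obs()['tool_pos'];print((proj('scene',t-[0,0,.0588])-[330,110])*3)
cv2.imwrite('pics/r3.png',a)
E
```

```text
time: 17.67
tool_pos: [0.5562, 0.1609, 0.1662]
ee_rot: [-1.569, 0.0, 1.873]
wrist_force: [0.1, -0.5, -0.3]
width: 0.0193
t 17.67 z [556.2 160.9 166.2] w 19.3 slide [  0.9 101.4  -1.3] roll -0.04 j6 -1.6891974905990774 F [ 0.1 -0.5 -0.3] yaxis [-0. -0. -1.]
[[206.46306031 190.40470263]]
```

View pics/r3.png

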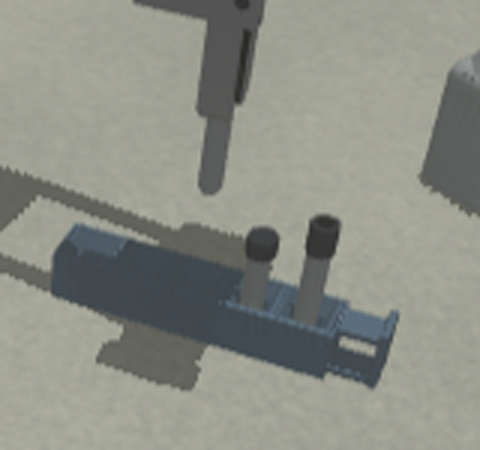

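Tube d's foot is at (209,190), against a prediction of (206,190). Lowering.

```bash
python3 -m creep '[{"slide":[0,15,-1],"roll":0,"grip":1},{"slide":[0,40,-1],"roll":0,"grip":1},{"slide":[0,60,-1],"roll":0,"grip":1},{"slide":[0,72,-1],"roll":0,"grip":1},{"slide":[0,82,-1],"roll":0,"grip":1},{"slide":[0,90,-1],"roll":0,"grip":1},{"slide":[0,95,-1],"roll":0,"grip":1},{"slide":[0,98,-1],"roll":0,"grip":1},{"slide":[0,98,-1],"roll":0,"grip":1},{"slide":[0,98,-1],"roll":0,"grip":1}]'; python3 go.py R3 0.0648
```

```text
time: 18.55
tool_pos: [0.5578, 0.1625, 0.0697]
ee_rot: [-1.572, 0.0, 1.874]
wrist_force: [-0.5, -0.2, -0.5]
width: 0.0191
t 18.55 z [557.8 162.5  69.7] w 19.1 slide [-0.2  4.9  0.9] roll 0.04 j6 -1.6885632443863798 F [-0.5 -0.2 -0.5] yaxis [ 0.  0. -1.]
```

```bash
python3 -m creep '[{"slide":[0,1.5,0],"roll":0,"grip":1},{"slide":[0,3,0],"roll":0,"grip":1},{"slide":[0,4.5,0],"roll":0,"grip":1},{"slide":[0,5.5,0],"roll":0,"grip":1},{"slide":[0,5.5,0],"roll":0,"grip":1}]'; python3 go.py R3 0.0648
```

```text
time: 18.97
tool_pos: [0.558, 0.1626, 0.0648]
ee_rot: [-1.573, 0.0, 1.874]
wrist_force: [-1.0, 0.4, 5.1]
width: 0.0192
t 18.97 z [558.  162.6  64.8] w 19.2 slide [-0.3 -0.   1.2] roll 0.04 j6 -1.6885827926931454 F [-1.   0.4  5.1] yaxis [ 0.  0. -1.]
```

```bash
python3 -m creep '[{"slide":[0,0,0],"roll":0,"grip":0.8},{"slide":[0,0,0],"roll":0,"grip":0.6},{"slide":[0,0,0],"roll":0,"grip":0.4},{"slide":[0,0,0],"roll":0,"grip":0.4},{"slide":[0,0,0],"roll":0,"grip":0.4},{"slide":[0,0,0],"roll":0,"grip":0.4},{"slide":[0,-20,0],"roll":0,"grip":0.4},{"slide":[0,-55,0],"roll":0,"grip":0.4},{"slide":[0,-93,0],"roll":0,"grip":0.4},{"slide":[0,-93,0],"roll":0,"grip":0.4},{"slide":[0,-93,0],"roll":0,"grip":0.4}]'; python3 go.py L4 0.155
```

```text
time: 19.88
tool_pos: [0.5591, 0.1627, 0.1599]
ee_rot: [-1.578, 0.001, 1.874]
wrist_force: [-0.6, 0.4, -0.6]
width: 0.0564
t 19.88 z [559.1 162.7 159.9] w 56.4 slide [-341.     4.2  137.3] roll -4.8 j6 -1.688572121177898 F [-0.6  0.4 -0.6] yaxis [ 0.  0. -1.]
```

```bash
python3 -m creep '[{"slide":[-341,2,137],"roll":-4.8,"grip":0.4},{"slide":[-341,2,137],"roll":-4.8,"grip":0.4},{"slide":[-341,2,137],"roll":-4.8,"grip":0.4},{"slide":[-341,2,137],"roll":-4.8,"grip":0.4},{"slide":[-341,2,137],"roll":-4.8,"grip":0.4},{"slide":[-341,2,137],"roll":-4.8,"grip":0.4},{"slide":[-341,2,137],"roll":-4.8,"grip":0.4},{"slide":[-341,2,137],"roll":-4.8,"grip":0.4},{"slide":[-341,2,137],"roll":-4.8,"grip":0.4},{"slide":[-341,2,137],"roll":-4.8,"grip":0.4},{"slide":[-341,2,137],"roll":-4.8,"grip":0.4},{"slide":[-341,2,137],"roll":-4.8,"grip":0.4},{"slide":[-341,2,137],"roll":-4.8,"grip":0.4},{"slide":[-341,2,137],"roll":-4.8,"grip":0.4}]'; python3 go.py L4 0.075
```

```text
time: 21.05
tool_pos: [0.5286, -0.2024, 0.154]
ee_rot: [-1.571, -0.001, 1.96]
wrist_force: [0.1, -0.3, -0.6]
width: 0.0564
t 21.05 z [ 528.6 -202.4  154. ] w 56.4 slide [-1.9 79.  -0.9] roll 0.12 j6 -2.4264348364688817 F [ 0.1 -0.3 -0.6] yaxis [-0.  0. -1.]
```

```bash
python3 -m creep '[{"slide":[-1,25,-0.5],"roll":0,"grip":0.4},{"slide":[-1,50,-0.5],"roll":0,"grip":0.4},{"slide":[-1,70,-0.5],"roll":0,"grip":0.4},{"slide":[-1,81,-0.5],"roll":0,"grip":0.4},{"slide":[-1,81,-0.5],"roll":0,"grip":0.4},{"slide":[-1,81,-0.5],"roll":0,"grip":1},{"slide":[-1,81,-0.5],"roll":0,"grip":1},{"slide":[-1,81,-0.5],"roll":0,"grip":1},{"slide":[-1,81,-0.5],"roll":0,"grip":1},{"slide":[-1,81,-0.5],"roll":0,"grip":1},{"slide":[-1,81,-0.5],"roll":0,"grip":1},{"slide":[-1,81,-0.5],"roll":0,"grip":1}]'; python3 go.py L4 0.075;python3 -m creep '[{"slide":[0,-10,0],"roll":0,"grip":1},{"slide":[0,-30,0],"roll":0,"grip":1},{"slide":[0,-60,0],"roll":0,"grip":1},{"slide":[0,-85,0],"roll":0,"grip":1},{"slide":[0,-95,0],"roll":0,"grip":1},{"slide":[0,-95,0],"roll":0,"grip":1}]'; python3 go.py R4 0.165
```

```text
time: 22.05
tool_pos: [0.5295, -0.2048, 0.074]
ee_rot: [-1.571, 0.0, 1.958]
wrist_force: [0.0, -0.0, 1.7]
width: 0.016
t 22.05 z [ 529.5 -204.8   74. ] w 16.0 slide [ 0.8 -1.  -0.9] roll -0.01 j6 -2.4271881101858575 F [ 0.  -0.   1.7] yaxis [ 0.  0. -1.]
time: 22.55
tool_pos: [0.5311, -0.2057, 0.1727]
ee_rot: [-1.576, 0.006, 1.958]
wrist_force: [0.6, -0.2, 0.5]
width: 0.0161
t 22.55 z [ 531.1 -205.7  172.7] w 16.1 slide [ 333.9    6.4 -125. ] roll 4.83 j6 -2.4271528115278587 F [ 0.6 -0.2  0.5] yaxis [ 0. -0. -1.]
```

Held, with the width reading 16.1 mm. The foot is 65 mm below the TCP, so the final TCP z should be 0.071.

```bash
python3 -m creep '[{"slide":[15,0,-5],"roll":1,"grip":1},{"slide":[45,0,-17],"roll":2,"grip":1},{"slide":[80,0,-30],"roll":3,"grip":1},{"slide":[115,0,-43],"roll":4,"grip":1},{"slide":[150,0,-56],"roll":4.8,"grip":1},{"slide":[185,0,-69],"roll":4.8,"grip":1},{"slide":[220,0,-82],"roll":4.8,"grip":1},{"slide":[255,0,-96],"roll":4.8,"grip":1},{"slide":[285,0,-107],"roll":4.8,"grip":1},{"slide":[310,0,-117],"roll":4.8,"grip":1},{"slide":[325,0,-122],"roll":4.8,"grip":1},{"slide":[333,0,-126],"roll":4.8,"grip":1},{"slide":[333,0,-126],"roll":4.8,"grip":1},{"slide":[333,0,-126],"roll":4.8,"grip":1},{"slide":[333,0,-126],"roll":4.8,"grip":1}]'; python3 go.py R4 0.071
python3 - <<'E'
from h import *
from bench import snapshot,robot
a=snapshot('scene')[110:260,330:490,::-1];a=cv2.resize(a,None,fx=3,fy=3,interpolation=cv2.INTER_CUBIC)
t=robot.get_obs()['tool_pos'];print((proj('scene',t-[0,0,.065])-[330,110])*3)
cv2.imwrite('pics/r4.png',a)
E
```

```text
time: 23.8
tool_pos: [0.5201, 0.15, 0.1678]
ee_rot: [-1.569, 0.0, 1.873]
wrist_force: [-0.5, -0.4, -0.0]
width: 0.016
t 23.8 z [520.1 150.  167.8] w 16.0 slide [ 0.5 96.8 -0.9] roll -0.04 j6 -1.696709375392696 F [-0.5 -0.4 -0. ] yaxis [-0. -0. -1.]
[[150.32866875 181.01870738]]
```

View pics/r4.png

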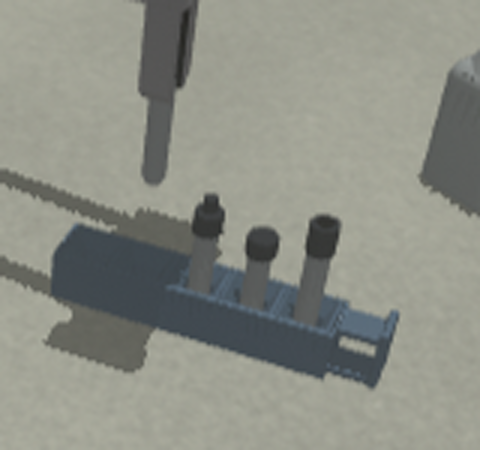

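Tube c's foot is at (153,182), against a prediction of (150,181). Tubes d, b and a are seated. Lowering.

```bash
python3 -m creep '[{"slide":[0,15,-0.5],"roll":0,"grip":1},{"slide":[0,40,-0.5],"roll":0,"grip":1},{"slide":[0,60,-0.5],"roll":0,"grip":1},{"slide":[0,72,-0.5],"roll":0,"grip":1},{"slide":[0,82,-0.5],"roll":0,"grip":1},{"slide":[0,88,-0.5],"roll":0,"grip":1},{"slide":[0,92,-0.5],"roll":0,"grip":1},{"slide":[0,94,-0.5],"roll":0,"grip":1},{"slide":[0,94,-0.5],"roll":0,"grip":1},{"slide":[0,94,-0.5],"roll":0,"grip":1}]'; python3 go.py R4 0.071
```

```text
time: 24.68
tool_pos: [0.5213, 0.1514, 0.0754]
ee_rot: [-1.573, 0.0, 1.874]
wrist_force: [-0.1, 0.0, 0.6]
width: 0.0157
t 24.68 z [521.3 151.4  75.4] w 15.7 slide [-0.6  4.4  0.8] roll 0.03 j6 -1.6961748281328 F [-0.1  0.   0.6] yaxis [ 0.  0. -1.]
```

```bash
python3 -m creep '[{"slide":[0,1.5,0],"roll":0,"grip":1},{"slide":[0,3,0],"roll":0,"grip":1},{"slide":[0,4.5,0],"roll":0,"grip":1},{"slide":[0,5,0],"roll":0,"grip":1},{"slide":[0,5,0],"roll":0,"grip":1}]'; python3 go.py R4 0.071
```

```text
time: 25.1
tool_pos: [0.5214, 0.1516, 0.0709]
ee_rot: [-1.573, 0.0, 1.875]
wrist_force: [-1.0, -0.8, 4.6]
width: 0.0157
t 25.1 z [521.4 151.6  70.9] w 15.7 slide [-0.7 -0.1  0.9] roll 0.04 j6 -1.6961563886463997 F [-1.  -0.8  4.6] yaxis [ 0.  0. -1.]
```

```bash
python3 -m creep '[{"slide":[0,0,0],"roll":0,"grip":0.8},{"slide":[0,0,0],"roll":0,"grip":0.6},{"slide":[0,0,0],"roll":0,"grip":0.4},{"slide":[0,0,0],"roll":0,"grip":0.4},{"slide":[0,0,0],"roll":0,"grip":0.4},{"slide":[0,0,0],"roll":0,"grip":0.4},{"slide":[0,-20,0],"roll":0,"grip":0.4},{"slide":[0,-55,0],"roll":0,"grip":0.4},{"slide":[0,-90,0],"roll":0,"grip":0.4},{"slide":[0,-120,0],"roll":0,"grip":0.4},{"slide":[-40,-130,20],"roll":0,"grip":0.4},{"slide":[-80,-130,50],"roll":0,"grip":0.4},{"slide":[-120,-130,80],"roll":0,"grip":0.4},{"slide":[-160,-130,110],"roll":0,"grip":0.4},{"slide":[-200,-130,110],"roll":0,"grip":0},{"slide":[-200,-130,110],"roll":0,"grip":0},{"slide":[-200,-130,110],"roll":0,"grip":0}]';python3 - <<'E'
from h import *
from bench import snapshot
a=snapshot('scene')[150:260,330:480,::-1];b=snapshot('top')[140:320,130:260,::-1]
cv2.imwrite('pics/f_s.png',cv2.resize(a,None,fx=5,fy=5,interpolation=cv2.INTER_CUBIC));cv2.imwrite('pics/f_t.png',cv2.resize(b,None,fx=3.3,fy=3.3,interpolation=cv2.INTER_CUBIC))
PR=[.557,.162,.303]
for n,x,h in (('a',.076,.106),('b',.038,.084),('d',0,.102),('c',-.038,.100)):
    P=pose(PR,[x,0,h]);print(n,(proj('scene',P)-[330,150])*5,(proj('top',P)-[130,140])*3.3)
E
```

```text
time: 26.52
tool_pos: [0.4751, -0.0767, 0.1994]
ee_rot: [-1.57, 0.002, 1.868]
wrist_force: [0.8, -0.9, 0.2]
width: 0.0728
a [[542.27938026 173.44718357]] [[138.74166494 150.36441314]]
b [[434.56604246 193.85644219]] [[173.41864358 234.86060767]]
d [[345.68303901 129.06864032]] [[184.92196518 300.2651365 ]]
c [[252.07442902 107.93796351]] [[208.39529414 376.45929231]]
```

View pics/f_s.png

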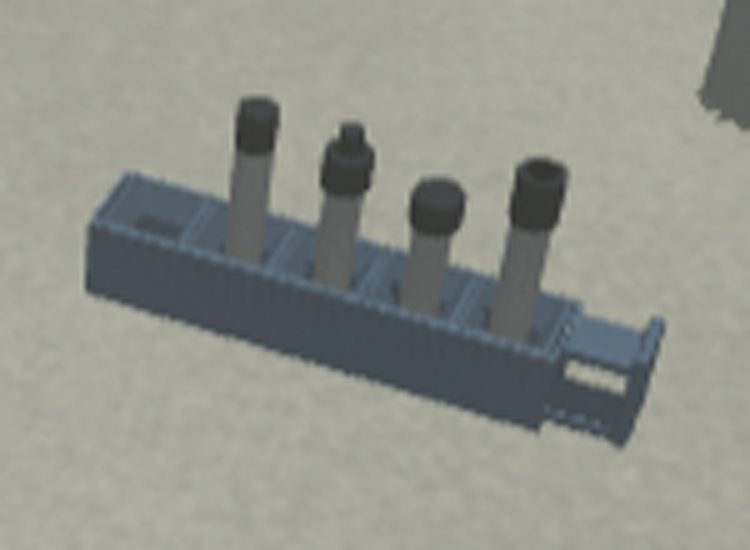

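View pics/f_t.png

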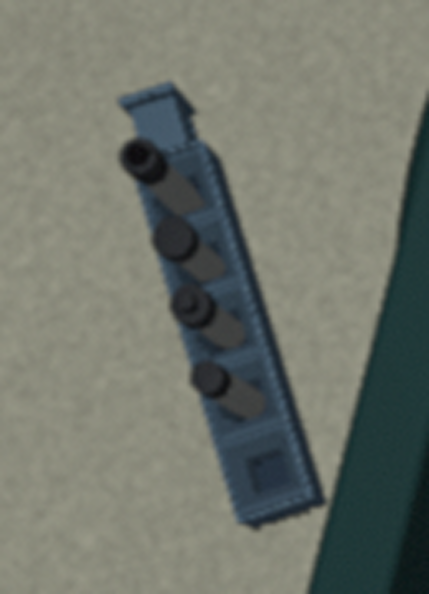

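The cap tops are at a (541,172), b (438,192), d (352,130) and c (258,106), within about 6 enlarged pixels (about 1 real pixel) of the fully-seated predictions. All four stand upright in order a, b, d, c, and the far pocket is empty.

```bash
python3 -m creep '[{"slide":[0,0,0],"roll":0,"grip":0},{"slide":[0,0,0],"roll":0,"grip":0},{"slide":[0,0,0],"roll":0,"grip":0}]'; python3 -c "
from bench import ticket
print(ticket.close_job())"
```

```text
time: 26.87
tool_pos: [0.4756, -0.0711, 0.1994]
ee_rot: [-1.571, -0.0, 1.877]
wrist_force: [0.3, 0.5, 0.4]
width: 0.0936
the job is handed in; nothing more can be done
None
```

All four tubes are in the rack in lane order, and I handed the job in at about 27 s of the 106 s allowed. Counted from the grip they stand a, b, d, c, and the pocket farthest from the grip is empty.

**Last checks:**
- **Seating:** In both final pictures every tube stands upright. In the scene view each cap top was within about 1 pixel (1–2 mm) of where a fully seated tube should be. In the top view the caps lay up to about 2 pixels from the predictions.
- **Set-down height:** When I let go, each tube was at the height expected for the pocket floor. The upward force was about 5 N for a, d and c. It was only 2.2 N for b, close to the sensor noise, so I lowered b another 0.5 mm before opening.
- **Release:** The gripper is fully open and well away from the rack.

**Disagreements:**
- The two cameras differed by about 2–4 mm on the rack's position, so I used a value in between.
- Tube a pressed sideways on its pocket wall with about 3 N until I shifted it 1 mm.
- The measured gripping widths were up to about 1 mm smaller than the stated cap diameters.

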